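# Swap the backup cartridge in a push-push dock

## Task

Swap the backup disk: the amber cartridge is locked down in the dock's push-push slot, so push it down until the catch lets go and it pops up, then lift it out and stand it down in the empty slot of the rack. Then slide the blue cartridge from the rack into the dock and push it down until it locks and stays down. Feel for the catch and press gently (never more than 30 N on a cartridge in the dock or on the dock), lower the cartridges rather than drop them, keep them upright, and leave the grey cartridge and the other things on the desk as they are.

Things in the scene. Friction and masses are not known exactly. Their poses are not given: they have to be found in the camera images.
- dock: desktop backup dock, black with an aluminium top plate, fixed: 148 mm (x) by 65 mm (y), 115 mm tall. Top slot 85 x 35 mm, long side along the dock's x, mouth chamfered 3 mm; vents in the plate behind the slot. A cartridge stands in it with its x along the dock's x, either way round, 1.5 mm play a side. Origin on the desk below the slot's centre; x from its front to its back, z up
- slot_mouth (a point): centre of the dock's slot, level with its top plate, 115 mm above the desk
- lift: push-push mechanism hidden in the dock; origin below the slot's centre, axes as the dock's. It sits up to 2 mm higher or lower from dock to dock. Locked, a cartridge's top is 1 mm below the top plate, give or take those 2 mm, too low to grip; released, it stands 24 to 28 mm proud. A released platform rises by itself within half a second, lifting its cartridge
- platform_top (a point): centre of the top of the mechanism's spring platform, on which the cartridge stands. To lock or release, push the cartridge down past the locked level: the catch goes over 4 to 5 mm below it, a hard end stop comes 1 to 2 mm further; then let go. A push that stops short changes nothing; each full push changes the state
- platform (a joint): height of the spring platform in m: about 0 locked down, 0.027 popped up (released), about -0.0055 while pushed onto the end stop. Pushing a cartridge down takes about 2 N at the top of the travel and 5 to 9 N near the bottom; on the end stop the force climbs steeply
- amber: orange (amber) disk cartridge, an upright block 82 mm long (its x), 32 mm thick (y), 100 mm tall (z), edges rounded 3 mm, 0.2 to 0.33 kg. Origin at the centre of its underside. Gripped across its thickness from above. At the start it is locked down in the dock
- amber_top (a point): centre of the amber cartridge's top face, 100 mm above its underside
- blue: blue disk cartridge, an upright block 82 mm long (its x), 32 mm thick (y), 100 mm tall (z), edges rounded 3 mm, 0.2 to 0.33 kg. Origin at the centre of its underside. Gripped across its thickness from above. At the start it stands in an outer slot of the rack
- blue_top (a point): centre of the blue cartridge's top face, 100 mm above its underside
- grey: grey disk cartridge, an upright block 82 mm long (its x), 32 mm thick (y), 100 mm tall (z), edges rounded 3 mm, 0.2 to 0.33 kg. Origin at the centre of its underside. Gripped across its thickness from above. It stands in the other outer slot of the rack and stays there
- rack: low wooden rack fixed to the desk, 112 mm (x) by 236 mm (y), 46 mm tall, three upright slots in a row along its y, 78 mm apart; each is 88 x 38 mm inside (3 mm play round a cartridge), long side along the rack's x, its felt floor 8 mm above the desk. Origin under its centre
- rack_slot0 (a point): centre of the floor of the rack's first (-y)  slot
- rack_slot1 (a point): centre of the floor of the rack's middle slot
- rack_slot2 (a point): centre of the floor of the rack's third (+y) slot
- mouse: black computer mouse, bystander, 105 x 60 x 32 mm, origin under its centre
- mug: blue mug, bystander, 82 mm across, 92 mm tall, origin under its centre
- pen_pot: wooden pot of pens, bystander, 76 mm across, 150 mm tall with the pens, origin under its centre
- stapler: red and black stapler, bystander, 150 x 36 x 57 mm, origin under its centre
- glasses_case: green spectacle case, bystander, 165 x 62 x 42 mm, origin under its centre
- paperweight: green glass paperweight, bystander, 76 mm across, 48 mm tall, origin under its centre
- card_box: small cardboard box, bystander, 100 x 70 x 45 mm, origin under its centre
Not all that is in view belongs to the job. There is more than one size of the blue; the job needs the larger.

How it is judged:
By the outcome, as a careful person would: the job done as asked, in the order asked, and still so for the second after the job is handed in, with the robot touching nothing.
It also fails if it takes over 72 s, if anything falls off the work surface, if the arm or the gripper's body presses on something with over 40 N, if the wrist force passes 120 N, or if a joint passes its speed limit or range.

## Robot

A 7-joint arm with a two-finger parallel gripper is mounted at the origin on the work surface. World frame = base frame: x ahead of the robot, y to its left, z up, the work surface at z = 0. Lengths are in mm, angles in degrees, forces in N, time in s.
With the tool pointing down it reaches from about 425 to 1025 mm from the base axis. Payload 9.4 kg.
Tool frame: the origin (TCP) lies at the very end of the fingers, on their centre line; the grasp point (between the pads) lies 19 mm behind it (robot.grip_point_offset is the z of the grasp point in the tool frame, in mm); z points along the fingers, y is the line along which they close (so a half turn about z gives the same grasp; the last joint's range is limited). The gripper opens to 85 mm and grips with 20 to 120 N. Pads are 22 mm wide; open, the fingers measure 114 mm over their backs; the gripper's body (76 mm by 85 mm) begins 54 mm behind the grasp point. The pads swing forward as they close: fully open they stand 13 mm farther back than shut.
Start: joints at [-77.504, 34.337, -0.143, 91.639, 0.103, 54.024, -4.572], TCP at [210.652, 693.722, 231.275] pointing down, gripper open.
Joint ranges: [-147.43, 147.43], [-19.82, 112.94], [-74.19, 73.91], [6.32, 146.72], [-59.91, 239.91], [6.04, 106.73], [-150.56, 150.56]. Speed limits (degrees/s): [127.2, 127.2, 172.46, 172.46, 180, 180, 180].

## Interface

Orientations are given as a 3x3 rotation matrix whose columns are the frame's x, y, z axes.
In Python, from cell import telemetry, cams, robot gives the robot as it stands.
- The arm moves only by the tool carry_out, never from a script. Its argument "increments" is a list that holds one entry, the list of rows, each a list of 7 numbers: the shift along the tool's x, y, z in mm, then the turn, a rotation vector about the tool's x, y, z in degrees, then the opening, from 0 (shut) to 1 (fully open). In form: [[[tx, ty, tz, ax, ay, az, grip], ...]]. A call has 1 to 8 rows; each row shifts and turns the commanded pose from where the row before left it, along the tool's axes as they then stand; what a row does not reach is not made up. A row lasts 1/10 s, in which the tool goes at most 50 mm and 8.59 degrees, less where a joint would pass 70% of its speed; a pose out of reach is approached as far as the arm can. A call is refused whole if a number of a shift passes 50 or a number of a turn 8.59, either way. A call with a gripper value outside its range is refused whole. The fingers move at their own pace and stop on an object; the grip force is fixed at half the most. Time passes only in rows, so rows that do not move let the fingers close. It gives the time, the measured TCP pose, the force, the opening and the grip force at its end, in the units of the state.
- telemetry.observe(): the state, without advancing time (a new reading comes with each control period).
- cams.get_image(name): name is "scene" or "top"; returns the picture (384x512x3 uint8, blue, green, red); there is no depth.
- cams.camera_info(name): a dict with "mtx" (3x3 intrinsics, pixels), "dist_coeffs" ([k1, k2, p1, p2, k3] as OpenCV has them; the pictures are not rectified), "rvec" (rotation vector, rad) and "tvec" (3), from world to camera coordinates, as OpenCV has them. Camera axes: x right, y down, z forward; pixel columns grow to the right and rows downward; lengths in mm; the calibration is good to about 2 mm. A picture is of the moment at which its call begins. camera_info takes no time and is no camera call.
- robot.job_done(): hands the job in; it is judged then, once.
The state is a dict: "clock": time; "q": joint angles; "qvel": joint speeds; "joint_efforts": joint torques, N m; "tcp_pos": TCP position; "orientation": TCP orientation; "ft_force": force on the tool from outside, world axes, zero at the start; "ft_torque": the same for the moment, N m; "width": finger opening in mm; "grip_force": force on a finger pad.
Only numpy, scipy, OpenCV 4.12 (cv2) and the standard library are available. Lean on these libraries where they do the work, as an engineer would, in place of code of your own. Each camera call takes 0.05 s, during which the arm holds its last target. There are 200 camera calls.

## Working session

There is one attempt and no reset: what is moved stays moved. The work goes in short steps, Python scripts to look and compute and a tool call to move; the robot and the scene stay as the last step left them, time stands still between calls to the robot, and variables do not carry over. Pictures are saved under pics/ and viewed, at most 10 in all, crops included, and the job is handed in when it is done.

Besides the shell and the picture viewer there is one more tool, called after "Request:" as name(argument=value, ...), one argument or row to a line, values as JSON. carry_out: Moves the arm, as the interface text tells. Its arguments: {"type":"object","properties":{"increments":{"type":"array","items":{"type":"array","items":{"type":"array","items":{"type":"number"}}}}},"required":["increments"]}

```bash
mkdir -p pics; python3 - <<'E'
from cell import telemetry,cams,robot
import cv2
for n in("scene","top"):
    im=cams.get_image(n); cv2.imwrite(f"pics/{n}0.png",im); i=cams.camera_info(n)
    print(n,{k:__import__('numpy').round(v,3).tolist() for k,v in i.items() if k in("mtx","dist_coeffs","rvec","tvec")})
s=telemetry.observe();print(s['clock'],s['orientation'],s['width'],s['ft_force'],robot.grip_point_offset)
E
ls
```

```text
scene {'mtx': [[369.529, 0.0, 255.925], [0.0, 369.529, 190.21], [0.0, 0.0, 1.0]], 'dist_coeffs': [-0.098, 0.0, 0.0, 0.0, 0.0], 'rvec': [2.099, 0.619, -0.339], 'tvec': [-503.766, -85.508, 1519.498]}
top {'mtx': [[374.33, 0.0, 255.287], [0.0, 374.33, 193.368], [0.0, 0.0, 1.0]], 'dist_coeffs': [-0.113, 0.0, 0.0, 0.0, 0.0], 'rvec': [2.138, -2.201, 0.042], 'tvec': [44.595, 589.351, 1064.173]}
0.1 [[-9.56887225e-01  2.90459575e-01 -2.71800269e-04]
 [ 2.90459666e-01  9.56886217e-01 -1.39671401e-03]
 [-1.45607026e-04 -1.41544481e-03 -9.99998988e-01]] 85.33656826396638 [-0.00653891 -0.19994585  0.78888605] -18.700000000000003
pics
```

View pics/scene0.png

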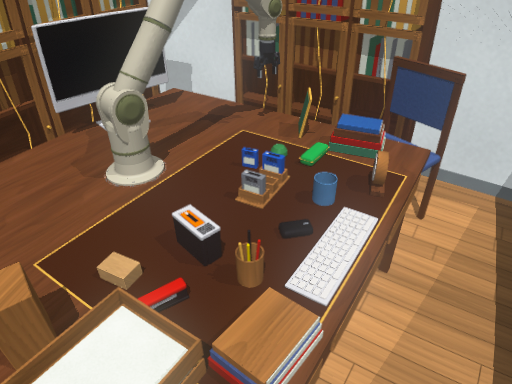

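View pics/top0.png

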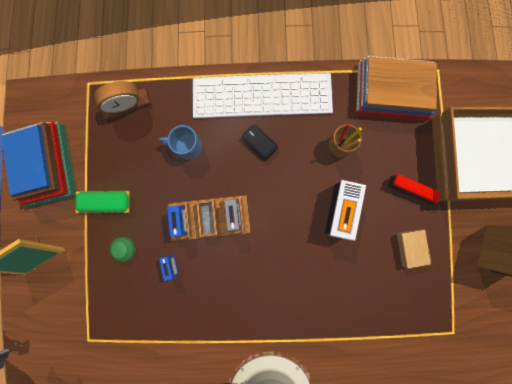

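The scene view shows the dock at (197,232) with the amber top. The rack is at (263,185), with grey at (255,182) and a blue cartridge at (274,162). A small blue item stands apart at (250,157).

In the top view, the candidates for "blue" are:
- the rack cartridge at (177,221)
- the small blue item at (168,268)
- the mug at (183,142)
- the book at (40,165)

I choose the one in the rack at (177,221). The amber candidate is the dock insert at (347,216), and the empty slot is the middle one at (207,218). A close crop will check this.

```bash
python3 - <<'E'
import cv2,numpy as np
t=cv2.imread("pics/top0.png");s=cv2.imread("pics/scene0.png")
def c(im,x,y,w,h,k):return cv2.resize(im[y:y+h,x:x+w],None,fx=k,fy=k,interpolation=cv2.INTER_CUBIC)
a=c(t,155,190,100,100,4);b=c(t,317,172,60,75,4) # tops
d=c(s,230,140,66,66,6) ;e=c(s,165,195,66,75,4)
out=np.zeros((600,800,3),np.uint8)
out[:400,:400]=a; out[:300,400:640]=b; out[300:600,400:664]=e
out[400:598,0:198]=cv2.resize(d,(198,198))
cv2.imwrite("pics/crop1.png",out)
o2=np.hstack([d,c(s,165,195,66,66,6)]);cv2.imwrite("pics/crop2.png",o2)
E
```

```text
(no output)
```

View pics/crop1.png

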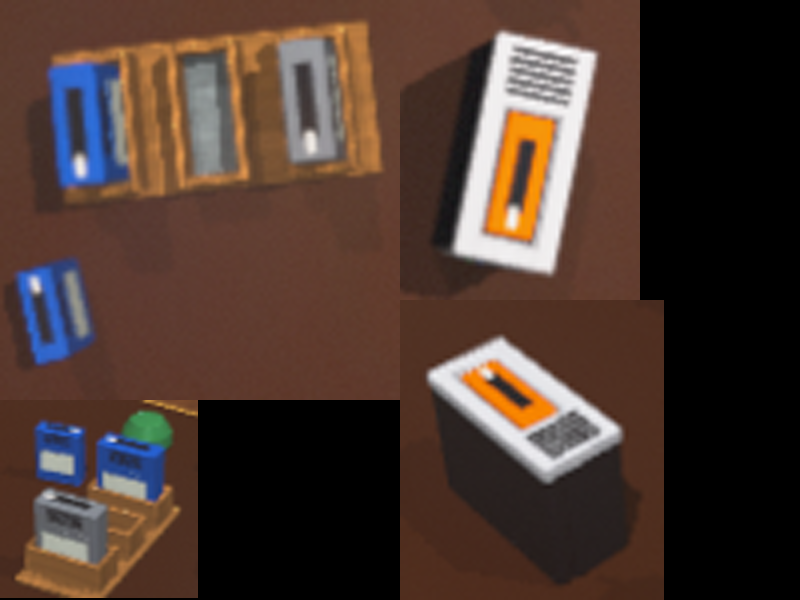

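View pics/crop2.png

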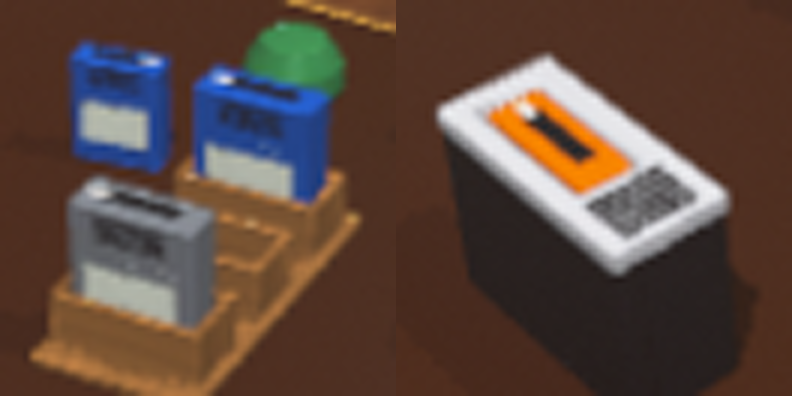

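The crops show the rack's blue cartridge at top (175,220), clearly larger than the loose mini blue at (168,268), so it is the one the job needs. The middle slot is empty, grey is in the right-hand slot, and the orange top shows flush in the white plate with vents on the +x side.

Next I fit poses from both views.

```bash
cat >h.py <<'E'
import cv2,numpy as np
from cell import telemetry,cams,robot
from scipy.optimize import least_squares
def proj(n,P):
    i=cams.camera_info(n);return cv2.projectPoints(np.float64(P).reshape(-1,1,3),np.array(i['rvec'],float),np.array(i['tvec'],float),np.array(i['mtx']),np.array(i['dist_coeffs'],float))[0].reshape(-1,2)
def ray(n,uv):
    i=cams.camera_info(n);R=cv2.Rodrigues(np.array(i['rvec'],float))[0];t=np.array(i['tvec'],float).ravel()
    p=cv2.undistortPoints(np.float64(uv).reshape(-1,1,2),np.array(i['mtx']),np.array(i['dist_coeffs'],float)).reshape(-1,2)
    return -R.T@t,np.c_[p,np.ones(len(p))]@R
def atz(n,uv,z):
    o,d=ray(n,uv);return o+d*((z-o[2])/d[:,2])[:,None]
def rect(x,y,yaw,z,l,w,cx=0):
    c,s=np.cos(yaw),np.sin(yaw);q=np.array([[-l/2,-w/2],[l/2,-w/2],[l/2,w/2],[-l/2,w/2]])+[cx,0]
    return np.c_[q@np.array([[c,s],[-s,c]])+[x,y],np.full(4,z)]
def maskres(n,m,P,pad=6):
    q=proj(n,P).astype(np.float32);ys,xs=np.nonzero(m)
    r=[max(0.,min(1.,.5+cv2.pointPolygonTest(q,(float(x),float(y)),True))) - float(m[y,x]>0)
       for y in range(ys.min()-pad,ys.max()+pad+1) for x in range(xs.min()-pad,xs.max()+pad+1)]
    return np.array(r)
def hull(m,roi):
    x,y,w,h=roi;k=np.zeros(m.shape,np.uint8);k[y:y+h,x:x+w]=m[y:y+h,x:x+w].astype(np.uint8)
    nl,lab,st,_=cv2.connectedComponentsWithStats(k);k=(lab==1+st[1:,4].argmax()).astype(np.uint8)
    pts=cv2.findNonZero(k);return cv2.fillConvexPoly(np.zeros_like(k),cv2.convexHull(pts),1)
def fit(obs,x0,l,w,z=None):
    # obs list of (view, mask)
    f=lambda p:np.concatenate([maskres(n,m,rect(p[0],p[1],p[2],p[3] if z is None else z,l,w)) for n,m in obs])
    r=least_squares(f,x0[:4 if z is None else 3],x_scale=[1,1,.02,1][:4 if z is None else 3],diff_step=1e-3,method='trf')
    return r.x,np.sqrt(np.mean(r.fun**2))
E
python3 - <<'E'
from h import *
t=cv2.imread("pics/top0.png").astype(int);s=cv2.imread("pics/scene0.png").astype(int)
wt=t.min(2)>170; ws=s.min(2)>170
org=lambda i:(i[...,2]>190)&(i[...,0]<90)
mt=hull(wt,(317,172,60,75)); ms=hull(ws,(165,195,66,75))
g=atz("top",[[347,210]],115)[0];print("guess",g)
for nm,o,z in(("top",[("top",mt)],115),("scene",[("scene",ms)],115),("both",[("top",mt),("scene",ms)],None)):
    p,e=fit(o,[g[0],g[1],-.2,115],148,65,z);print("plate",nm,p.round(3),np.degrees(p[2]).round(2),e.round(3))
mo=hull(org(t),(317,172,60,75));g=atz("top",[[347,216]],114)[0]
p,e=fit([("top",mo)],[g[0],g[1],-.2],82,32,114);print("amber",p.round(2),np.degrees(p[2]),e, mo.sum())
# blue / grey top faces and slot rim by corner pixels
A=lambda P,x,y,k:(np.array(P)+.5)/k-.5+[x,y]
for nm,P,z,k in(("blue",[(60,187),(107,183),(97,62),(50,68)],108,0),("grey",[(292,163),(337,158),(325,38),(278,42)],108,0),("slot1",[(190,183),(246,178),(236,47),(180,53)],46,0),("rackbase",[(66,205),(382,172),(368,22),(52,57)],10,0),("mini",[(40,362),(64,355),(48,263),(17,272)],60,0)):
    q=atz("top",A(P,155,190,4),z);c=q.mean(0);v=(q[2]+q[3]-q[0]-q[1])/2;u=(q[0]+q[3]-q[1]-q[2])/2
    print(nm,c.round(1),"len",np.linalg.norm(v).round(1),np.linalg.norm(u).round(1),"yaw",np.degrees(np.arctan2(v[1],v[0])).round(2))
# scene top-face pixel values
for nm,x0,y0,w,h in(("blue",262,150,24,10),):
    for y in range(y0,y0+h):print(y,[tuple(s[y,x]) and int(s[y,x,0]) for x in range(x0,x0+w)])
for y in range(203,240,3):print(y,[int(t[y,x,0]) for x in range(164,192)])
E
```

```text
guess [ 532.43276239 -216.24299481  115.        ]
plate top [ 5.33948e+02 -2.18796e+02 -2.40000e-01] -13.74 0.155
plate scene [ 5.37571e+02 -2.20740e+02 -2.37000e-01] -13.56 0.122
plate both [ 5.34666e+02 -2.19310e+02 -2.40000e-01  1.13734e+02] -13.75 0.147
amber [ 5.1790e+02 -2.1494e+02 -2.4000e-01] -13.752721185078782 0.11855143446027633 399
blue [516.7 245.  108. ] len 81.0 32.4 yaw 3.94
grey [529.2  89.5 108. ] len 80.8 30.9 yaw 4.8
slot1 [521.4 163.5  46. ] len 92.9 40.3 yaw 3.24
rackbase [522.5 167.2  10. ] len 110.0 235.5 yaw 4.22
mini [385.3 285.6  60. ] len 65.2 20.6 yaw 11.15
150 [32, 34, 33, 56, 79, 67, 40, 34, 44, 61, 69, 70, 74, 75, 78, 83, 91, 94, 88, 83, 83, 82, 79, 76]
151 [34, 34, 56, 124, 166, 148, 117, 99, 93, 84, 72, 71, 75, 77, 79, 85, 92, 93, 88, 82, 82, 82, 79, 77]
152 [34, 73, 127, 190, 218, 218, 199, 164, 149, 130, 119, 114, 109, 97, 83, 84, 91, 93, 89, 83, 80, 79, 77, 71]
153 [77, 149, 196, 207, 219, 224, 164, 78, 72, 122, 169, 166, 154, 139, 127, 120, 117, 106, 87, 79, 76, 72, 66, 62]
154 [131, 183, 199, 205, 209, 192, 152, 122, 103, 94, 73, 65, 72, 122, 16
[... 1614 characters left out ...]
14, 206, 135, 85, 131, 134, 138, 136, 96, 68, 58, 48, 49, 53]
227 [41, 39, 42, 42, 76, 167, 205, 205, 147, 76, 66, 71, 120, 193, 214, 210, 161, 92, 84, 140, 143, 138, 99, 70, 65, 53, 52, 55]
230 [40, 41, 38, 42, 67, 155, 199, 208, 188, 185, 216, 212, 186, 205, 214, 214, 193, 143, 124, 129, 134, 136, 131, 88, 69, 52, 50, 54]
233 [40, 39, 39, 39, 51, 107, 180, 209, 212, 215, 223, 226, 216, 213, 215, 214, 203, 149, 123, 121, 121, 119, 115, 85, 70, 56, 52, 51]
236 [40, 39, 40, 39, 43, 66, 122, 146, 144, 138, 121, 107, 94, 92, 89, 82, 79, 67, 63, 63, 61, 62, 61, 59, 63, 60, 53, 53]
239 [41, 39, 40, 39, 39, 38, 41, 48, 49, 48, 50, 49, 46, 46, 47, 47, 49, 47, 46, 46, 46, 48, 46, 48, 49, 52, 53, 51]
```

```bash
cat >p.py <<'E'
from h import *
from scipy.spatial.transform import Rotation as Ro
def pose(yaw): # yaw deg of the tool y axis, tool z down
    a=np.radians(yaw);y=np.array([np.cos(a),np.sin(a),0]);z=np.array([0,0,-1.]);return np.c_[np.cross(y,z),y,z]
def plan(wps,start=None):
    """wps: (x,y,z,yaw,grip,nrows). prints rounded rows from the measured (or given) pose"""
    s=telemetry.observe();p=np.array(s['tcp_pos'],float);R=np.array(s['orientation'])
    if start is not None:p=np.array(start[:3],float);R=pose(start[3])
    rows=[]
    for x,y,z,yaw,g,n in wps:
        for k in range(n,0,-1):
            d=R.T@((np.array([x,y,z])-p)/k);r=Ro.from_matrix(R.T@pose(yaw)).as_rotvec(degrees=True)/k
            row=[round(float(v),1) for v in d]+[round(float(v),1) for v in r]
            p=p+R@np.array(row[:3]);R=R@Ro.from_rotvec(row[3:],degrees=True).as_matrix();rows.append([v+0. for v in row]+[g])
    for i in range(0,len(rows),8):print("[["+",".join(str(r).replace(' ','').replace('.0,',',') for r in rows[i:i+8])+"]]")
    print("end",p.round(1),"max",np.abs(np.array(rows)[:,:6]).max(0))
def st():
    s=telemetry.observe();R=np.array(s['orientation']);print(s['clock'],'tcp',np.round(s['tcp_pos'],2),'yawY',np.degrees(np.arctan2(R[1,1],R[0,1])).round(2),'F',np.round(s['ft_force'],1),'T',np.round(s['ft_torque'],2),'w',round(s['width'],1),'g',round(s['grip_force'],1),'q7',np.round(s['q'],1)[-1])
E
python3 - <<'E'
from p import *
t=cv2.imread("pics/top0.png").astype(int);s=cv2.imread("pics/scene0.png").astype(int)
mt=hull((t[...,0]>170)&(t[...,2]<200),(155,190,40,60));ms=hull((s[...,0]>150),(258,145,32,17))
print(mt.sum(),ms.sum())
for o,z in(([("top",mt)],108),([("top",mt),("scene",ms)],None),([("scene",ms)],108)):
    p,e=fit(o,[517,245,.08,108],82,32,z);print("blue",p.round(2),np.degrees(p[2]).round(2),e.round(3))
gt=hull((t[...,0]>115)&(abs(t[...,0]-t[...,2])<25),(220,190,25,45))
p,e=fit([("top",gt)],[529,89.5,.08],82,32,108);print("grey",p.round(2),np.degrees(p[2]),e)
mo=hull((s[...,2]>190)&(s[...,0]<90),(165,195,66,75))
p,e=fit([("scene",mo)],[518,-215,-.24],82,32,114);print("amber scene",p.round(2),np.degrees(p[2]),e)
plan([(480,270,225,30,0,12),(517.9,-214.9,190,-13.75,0,12)])
E
```

```text
337 101
blue [5.1762e+02 2.4579e+02 7.0000e-02] 4.03 0.117
blue [5.1796e+02 2.4656e+02 7.0000e-02 1.0539e+02] 4.28 0.125
blue [5.2256e+02 2.4328e+02 9.0000e-02] 4.98 0.123
grey [5.2973e+02 8.9300e+01 7.0000e-02] 4.134594896979264 0.2114973255031046
amber scene [ 5.2204e+02 -2.1751e+02 -2.6000e-01] -14.668957162484359 0.08986933353217556
[[[-31.7,-27.2,0.5,0,0,3.6,0],[-33.4,-25.2,0.5,0,0,3.6,0],[-34.9,-23,0.5,0,0,3.6,0],[-36.3,-20.8,0.5,0,0,3.6,0],[-37.5,-18.5,0.5,0,0,3.6,0],[-38.6,-16.1,0.5,0,0,3.6,0],[-39.5,-13.6,0.5,0,0,3.6,0],[-40.3,-11.1,0.5,0,0,3.6,0]]]
[[[-40.9,-8.6,0.5,0,0,3.6,0],[-41.4,-6,0.5,0,0,3.6,0],[-41.7,-3.4,0.5,0,0,3.6,0],[-41.9,-0.8,0.5,-0.1,0.1,3.5,0],[-36.6,-17.5,2.9,0,0,3.6,0],[-37.6,-15.1,2.9,0,0,3.7,0],[-38.5,-12.7,2.9,0,0,3.6,0],[-39.2,-10.3,2.9,0,0,3.7,0]]]
[[[-39.8,-7.7,2.9,0,0,3.6,0],[-40.2,-5.2,2.9,0,0,3.7,0],[-40.4,-2.6,2.9,0,0,3.6,0],[-40.5,0,2.8,0,0,3.7,0],[-40.5,2.6,2.9,0,0,3.6,0],[-40.2,5.1,2.8,0,0,3.7,0],[-39.8,7.7,2.9,0,0,3.6,0],[-39.2,10.2,2.8,0,-0.1,3.7,0]]]
end [ 517.9 -214.9  190. ] max [41.9 27.2  2.9  0.1  0.1  3.7]
```

Request:
carry_out(
  increments=[
    [[-31.7,-27.2,0.5,0,0,3.6,0],[-33.4,-25.2,0.5,0,0,3.6,0],[-34.9,-23,0.5,0,0,3.6,0],[-36.3,-20.8,0.5,0,0,3.6,0],[-37.5,-18.5,0.5,0,0,3.6,0],[-38.6,-16.1,0.5,0,0,3.6,0],[-39.5,-13.6,0.5,0,0,3.6,0],[-40.3,-11.1,0.5,0,0,3.6,0]],
  ],
)

```text
clock: 0.9
tcp_pos: [390.9, 410.0, 227.1]
orientation: [[-0.697, 0.717, -0.0], [0.717, 0.697, -0.0], [-0.0, -0.0, -1.0]]
ft_force: [1.0, 0.7, -0.4]
width: -0.0
grip_force: 0.0
```

Request:
carry_out(
  increments=[
    [[-40.9,-8.6,0.5,0,0,3.6,0],[-41.4,-6,0.5,0,0,3.6,0],[-41.7,-3.4,0.5,0,0,3.6,0],[-41.9,-0.8,0.5,-0.1,0.1,3.5,0],[-36.6,-17.5,2.9,0,0,3.6,0],[-37.6,-15.1,2.9,0,0,3.7,0],[-38.5,-12.7,2.9,0,0,3.6,0],[-39.2,-10.3,2.9,0,0,3.7,0]],
  ],
)

```text
clock: 1.7
tcp_pos: [492.5, 107.1, 213.1]
orientation: [[-0.263, 0.965, 0.0], [0.965, 0.263, 0.002], [0.002, 0.001, -1.0]]
ft_force: [-0.0, -0.4, 0.7]
width: 0.2
grip_force: 0.0
```

Request:
carry_out(
  increments=[
    [[-39.8,-7.7,2.9,0,0,3.6,0],[-40.2,-5.2,2.9,0,0,3.7,0],[-40.4,-2.6,2.9,0,0,3.6,0],[-40.5,0,2.8,0,0,3.7,0],[-40.5,2.6,2.9,0,0,3.6,0],[-40.2,5.1,2.8,0,0,3.7,0],[-39.8,7.7,2.9,0,0,3.6,0],[-39.2,10.2,2.8,0,-0.1,3.7,0]],
  ],
)

```text
clock: 2.5
tcp_pos: [517.7, -216.1, 189.4]
orientation: [[0.241, 0.971, -0.0], [0.971, -0.241, 0.001], [0.001, -0.0, -1.0]]
ft_force: [0.6, -0.2, 0.7]
width: -0.1
grip_force: 0.0
```

```bash
python3 - <<'E'
from p import *
st()
plan([(519.5,-216,140,-13.75,0,3),(519.5,-216,124,-13.75,0,3),(519.5,-216,119,-13.75,0,2)])
E
```

```text
2.5 tcp [ 517.71 -216.06  189.39] yawY -13.94 F [ 0.6 -0.2  0.7] T [-0.03 -0.07  0.02] w -0.1 g 0.0 q7 21.4
[[[0.1,0.6,16.5,0,0,-0.1,0],[0.2,0.6,16.4,0,0,0,0],[0.1,0.5,16.5,0,0,-0.1,0],[0,0,5.3,0,0,0,0],[0,0,5.3,0,0,0,0],[0,0,5.4,0,0,0,0],[0,0,2.5,0,0,0,0],[0,0,2.5,0,0,0,0]]]
end [ 519.5 -216.   119. ] max [ 0.2  0.6 16.5  0.   0.   0.1]
```

Request:
carry_out(
  increments=[
    [[0.1,0.6,16.5,0,0,0,0],[0.2,0.6,16.4,0,0,0,0],[0.1,0.5,16.5,0,0,0,0],[0,0,5.3,0,0,0,0],[0,0,5.3,0,0,0,0],[0,0,5.4,0,0,0,0],[0,0,2,0,0,0,0],[0,0,0,0,0,0,0]],
  ],
)

```text
clock: 3.3
tcp_pos: [519.8, -214.4, 122.3]
orientation: [[0.238, 0.971, 0.0], [0.971, -0.238, 0.001], [0.001, 0.0, -1.0]]
ft_force: [0.2, -0.1, 0.0]
width: 0.3
grip_force: 0.0
```

```bash
python3 - <<'E'
from p import *
st()
t=cams.get_image("top");s=cams.get_image("scene")
c=lambda im,x,y:cv2.resize(im[y:y+66,x:x+66],None,fx=6,fy=6,interpolation=cv2.INTER_CUBIC)
cv2.imwrite("pics/press.png",np.hstack([c(t,315,178),c(s,165,195)]))
E
```

```text
3.3 tcp [ 519.77 -214.37  122.34] yawY -13.78 F [ 0.2 -0.1  0. ] T [ 0.01  0.01 -0.  ] w 0.3 g 0.0 q7 24.5
```

View pics/press.png

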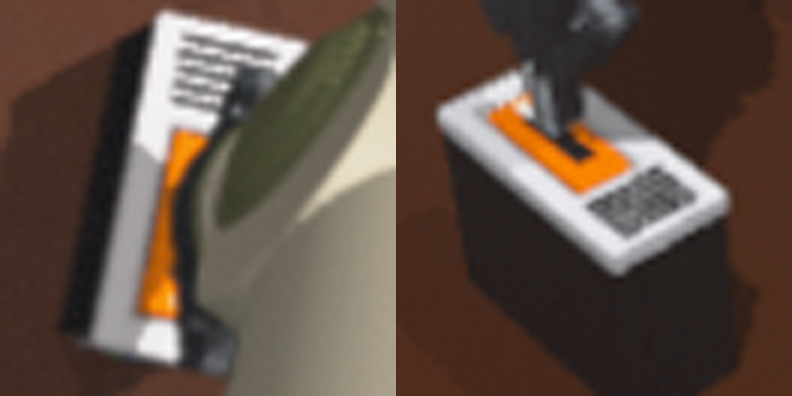

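The scene crop shows the shut fingers just above the middle of the orange top at crop (553,130), and they look centred across the slot. Now I lower gently.

Request:
carry_out(
  increments=[
    [[0,0,2,0,0,0,0],[0,0,2,0,0,0,0],[0,0,1.5,0,0,0,0],[0,0,1,0,0,0,0],[0,0,1,0,0,0,0],[0,0,1,0,0,0,0],[0,0,0,0,0,0,0]],
  ],
)

```text
clock: 4.1
tcp_pos: [519.6, -214.4, 114.0]
orientation: [[0.238, 0.971, 0.0], [0.971, -0.238, 0.001], [0.001, -0.0, -1.0]]
ft_force: [-0.9, 1.1, 5.9]
width: -0.2
grip_force: 2.9
```

Request:
carry_out(
  increments=[
    [[0,0,0.8,0,0,0,0],[0,0,0.8,0,0,0,0],[0,0,0.4,0,0,0,0],[0,0,0,0,0,0,0]],
  ],
)

```text
clock: 4.5
tcp_pos: [519.6, -214.4, 112.1]
orientation: [[0.238, 0.971, 0.0], [0.971, -0.238, 0.001], [0.001, 0.0, -1.0]]
ft_force: [-2.0, 0.9, 5.7]
width: -0.3
grip_force: 3.1
```

Request:
carry_out(
  increments=[
    [[0,0,0.7,0,0,0,0],[0,0,0.7,0,0,0,0],[0,0,0.6,0,0,0,0],[0,0,0,0,0,0,0]],
  ],
)

```text
clock: 4.9
tcp_pos: [519.6, -214.4, 110.1]
orientation: [[0.238, 0.971, 0.0], [0.971, -0.238, 0.001], [0.001, 0.0, -1.0]]
ft_force: [-1.5, -0.2, 6.9]
width: -0.2
grip_force: 3.2
```

Request:
carry_out(
  increments=[
    [[0,0,0.5,0,0,0,0],[0,0,0,0,0,0,0]],
  ],
)

```text
clock: 5.1
tcp_pos: [519.6, -214.4, 109.6]
orientation: [[0.238, 0.971, 0.0], [0.971, -0.238, 0.001], [0.001, 0.0, -1.0]]
ft_force: [-1.7, 0.1, 6.4]
width: 0.0
grip_force: 3.3
```

Request:
carry_out(
  increments=[
    [[0,0,0.5,0,0,0,0],[0,0,0,0,0,0,0]],
  ],
)

```text
clock: 5.3
tcp_pos: [519.6, -214.4, 109.1]
orientation: [[0.238, 0.971, 0.0], [0.971, -0.238, 0.001], [0.001, 0.0, -1.0]]
ft_force: [-2.1, 1.1, 7.0]
width: 0.1
grip_force: 3.3
```

Request:
carry_out(
  increments=[
    [[0,0,0.5,0,0,0,0],[0,0,0,0,0,0,0]],
  ],
)

```text
clock: 5.5
tcp_pos: [519.6, -214.4, 108.6]
orientation: [[0.238, 0.971, 0.0], [0.971, -0.238, 0.001], [0.001, 0.0, -1.0]]
ft_force: [-2.3, 0.5, 6.7]
width: -0.1
grip_force: 3.3
```

Request:
carry_out(
  increments=[
    [[0,0,0.4,0,0,0,0],[0,0,0,0,0,0,0]],
  ],
)

```text
clock: 5.7
tcp_pos: [519.6, -214.4, 108.3]
orientation: [[0.238, 0.971, 0.0], [0.971, -0.238, 0.001], [0.001, 0.0, -1.0]]
ft_force: [-2.3, 0.7, 7.4]
width: -0.1
grip_force: 3.6
```

Request:
carry_out(
  increments=[
    [[0,0,0.4,0,0,0,0],[0,0,0,0,0,0,0]],
  ],
)

```text
clock: 5.9
tcp_pos: [519.5, -214.4, 107.9]
orientation: [[0.238, 0.971, 0.0], [0.971, -0.238, 0.001], [0.001, 0.0, -1.0]]
ft_force: [-2.9, 0.8, 9.2]
width: 0.4
grip_force: 4.2
```

Request:
carry_out(
  increments=[
    [[0,0,0.3,0,0,0,0],[0,0,0,0,0,0,0]],
  ],
)

```text
clock: 6.1
tcp_pos: [519.5, -214.4, 107.7]
orientation: [[0.239, 0.971, 0.0], [0.971, -0.239, 0.001], [0.001, 0.0, -1.0]]
ft_force: [-2.7, 1.7, 9.7]
width: 0.3
grip_force: 4.8
```

Request:
carry_out(
  increments=[
    [[0,0,0.4,0,0,0,0],[0,0,0,0,0,0,0]],
  ],
)

```text
clock: 6.3
tcp_pos: [519.5, -214.4, 107.4]
orientation: [[0.239, 0.971, 0.0], [0.971, -0.239, 0.001], [0.001, 0.0, -1.0]]
ft_force: [-3.3, 1.7, 10.6]
width: -0.1
grip_force: 5.6
```

Request:
carry_out(
  increments=[
    [[0,0,0.3,0,0,0,0],[0,0,0,0,0,0,0]],
  ],
)

```text
clock: 6.5
tcp_pos: [519.5, -214.5, 107.3]
orientation: [[0.239, 0.971, 0.0], [0.971, -0.239, 0.001], [0.001, 0.0, -1.0]]
ft_force: [-4.1, 1.2, 12.8]
width: 0.2
grip_force: 6.3
```

The force is climbing on the end stop, so I let go, rise, and turn for the grasp.

Request:
carry_out(
  increments=[
    [[0,0,-8,0,0,0,0],[0,0,-10,0,0,0,0],[0,0,-15,0,0,-4,0],[0,0,-15,0,0,-8,0.3],[0,0,-10,0,0,-8,0.6],[0,0,0,0,0,-8,0.6],[0,0,0,0,0,-8,0.6],[0,0,0,0,0,-8,0.6]],
  ],
)

```text
clock: 7.3
tcp_pos: [519.9, -214.6, 165.1]
orientation: [[-0.508, 0.861, 0.001], [0.861, 0.508, 0.0], [-0.0, 0.001, -1.0]]
ft_force: [-0.4, 0.1, -0.2]
width: 51.1
grip_force: 0.0
```

Request:
carry_out(
  increments=[
    [[0,0,0,0,0,-8,0.6],[0,0,0,0,0,-8,0.6],[0,0,0,0,0,-8,0.6],[0,0,0,0,0,-8,0.6],[0,0,0,0,0,-8,0.6],[0,0,0,0,0,-6,0.6],[0,0,0,0,0,0,0.6]],
  ],
)

```text
clock: 8.0
tcp_pos: [519.7, -214.8, 164.8]
orientation: [[-0.971, 0.237, 0.001], [0.237, 0.971, 0.0], [-0.0, 0.001, -1.0]]
ft_force: [-0.0, -0.3, -1.0]
width: 51.4
grip_force: 0.0
```

```bash
python3 - <<'E'
from p import *
st()
t=cams.get_image("top");s=cams.get_image("scene");cv2.imwrite("pics/t2.png",t);cv2.imwrite("pics/s2.png",s)
c=lambda im,x,y:cv2.resize(im[y:y+86,x:x+66],None,fx=6,fy=6,interpolation=cv2.INTER_CUBIC)
cv2.imwrite("pics/pop.png",np.hstack([c(t,315,168),c(s,165,175)]))
E
```

```text
8.0 tcp [ 519.66 -214.82  164.81] yawY 76.26 F [-0.  -0.3 -1. ] T [-0.06 -0.02 -0.01] w 51.4 g 0.0 q7 89.1
```

View pics/pop.png

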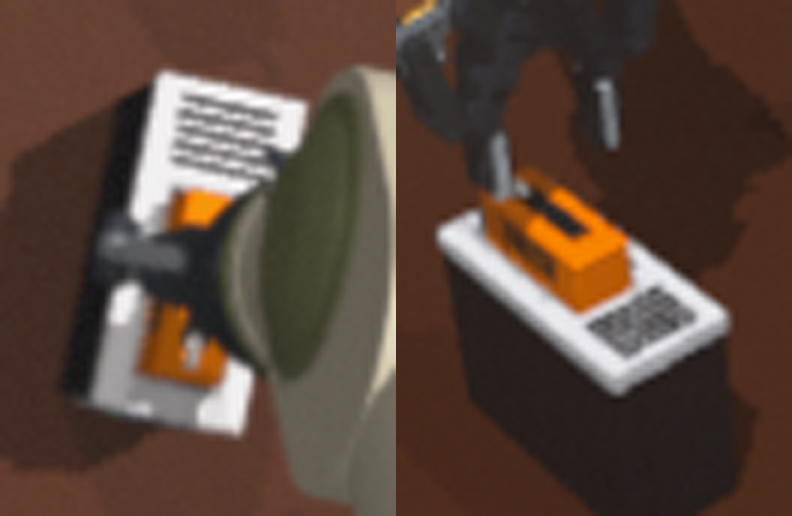

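The amber cartridge has popped up at crop (560,240), with the fingers straddling it. I descend, then close.

Request:
carry_out(
  increments=[
    [[0,0,12,0,0,0,0.6],[0,0,12,0,0,0,0.6],[0,0,10,0,0,0,0.6],[0,0,6,0,0,0,0.6],[0,0,4,0,0,0,0.6],[0,0,3,0,0,0,0.6],[0,0,0,0,0,0,0.6]],
  ],
)

```text
clock: 8.8
tcp_pos: [519.7, -214.4, 117.1]
orientation: [[-0.971, 0.238, -0.0], [0.238, 0.971, 0.001], [0.0, 0.001, -1.0]]
ft_force: [0.7, 0.7, 0.7]
width: 51.2
grip_force: 0.0
```

Request:
carry_out(
  increments=[
    [[0,0,0,0,0,0,0.5],[0,0,0,0,0,0,0.45],[0,0,0,0,0,0,0.42],[0,0,0,0,0,0,0.4],[0,0,0,0,0,0,0.39],[0,0,0,0,0,0,0.38]],
  ],
)

```text
clock: 9.4
tcp_pos: [519.8, -214.5, 117.6]
orientation: [[-0.971, 0.238, 0.0], [0.238, 0.971, 0.001], [-0.0, 0.001, -1.0]]
ft_force: [-0.6, -0.9, -0.1]
width: 32.3
grip_force: 0.3
```

Request:
carry_out(
  increments=[
    [[0,0,0,0,0,0,0.37],[0,0,0,0,0,0,0.36],[0,0,0,0,0,0,0.3],[0,0,0,0,0,0,0.2],[0,0,0,0,0,0,0.2]],
  ],
)

```text
clock: 9.9
tcp_pos: [519.7, -214.7, 117.5]
orientation: [[-0.971, 0.239, 0.0], [0.239, 0.971, 0.0], [-0.0, 0.0, -1.0]]
ft_force: [-0.7, -2.3, 1.9]
width: 30.9
grip_force: 60.6
```

```bash
python3 -c "
from p import *
st()"
```

```text
9.9 tcp [ 519.75 -214.7   117.53] yawY 76.2 F [-0.7 -2.3  1.9] T [-0.75  0.14 -0.04] w 30.9 g 60.6 q7 88.4
```

Request:
carry_out(
  increments=[
    [[0,0,-3,0,0,0,0.2],[0,0,-5,0,0,0,0.2],[0,0,-8,0,0,0,0.2],[0,0,-8,0,0,0,0.2],[0,0,-8,0,0,0,0.2],[0,0,-8,0,0,0,0.2],[0,0,0,0,0,0,0.2]],
  ],
)

```text
clock: 10.6
tcp_pos: [520.4, -214.6, 158.9]
orientation: [[-0.971, 0.238, 0.002], [0.238, 0.971, 0.0], [-0.002, 0.001, -1.0]]
ft_force: [0.0, 0.1, -3.5]
width: 31.1
grip_force: 60.1
```

```bash
python3 -c "
from p import *
st()"
```

```text
10.6 tcp [ 520.36 -214.62  158.89] yawY 76.21 F [ 0.   0.1 -3.5] T [-0.02  0.   -0.01] w 31.1 g 60.1 q7 89.0
```

Request:
carry_out(
  increments=[
    [[0,0,-15,0,0,0,0.2],[0,0,-20,0,0,0,0.2],[0,0,-20,0,0,0,0.2],[0,0,-15,0,0,0,0.2],[0,0,-6,0,0,0,0.2],[0,0,0,0,0,0,0.2],[0,0,0,0,0,0,0.2]],
  ],
)

```text
clock: 11.3
tcp_pos: [519.3, -214.4, 232.8]
orientation: [[-0.971, 0.238, -0.001], [0.238, 0.971, 0.001], [0.001, 0.001, -1.0]]
ft_force: [-0.5, 0.6, -2.2]
width: 31.1
grip_force: 60.1
```

```bash
python3 - <<'E'
from p import *
st()
t=cams.get_image("top");s=cams.get_image("scene");cv2.imwrite("pics/t3.png",t);cv2.imwrite("pics/s3.png",s)
i=s.astype(int);m=hull((i[...,2]>i[...,0]+90)&(i[...,1]>60)&(i[...,2]>120),(165,110,90,110))
x,y=proj("scene",[telemetry.observe()['tcp_pos']])[0].astype(int);print("tcp px",x,y,cv2.boundingRect(m))
cv2.imwrite("pics/hand.png",np.hstack([cv2.resize(s[y-30:y+70,x-50:x+50],None,fx=4,fy=4),cv2.resize(t[150:250,290:390],None,fx=4,fy=4)]))
plan([(560,-20,215,86,.2,6),(522.7,167,195,94.4,.2,6),(522.7,167,175,94.4,.2,4)])
E
```

```text
11.3 tcp [ 519.32 -214.38  232.79] yawY 76.21 F [-0.5  0.6 -2.2] T [-0.04 -0.04  0.  ] w 31.1 g 60.1 q7 89.9
tcp px 187 183 (177, 173, 26, 41)
[[[1.1,33.1,2.9,0,0,-1.6,0.2],[0.2,33.1,3,0,0,-1.6,0.2],[-0.7,33.1,2.9,0,0,-1.6,0.2],[-1.7,33,3,0,0,-1.7,0.2],[-2.6,33,2.9,0,0,-1.6,0.2],[-3.6,32.9,3,0.1,-0.1,-1.7,0.2],[8.4,30.7,3.3,0,0,-1.4,0.2],[7.6,30.8,3.3,0,0,-1.4,0.2]]]
[[[6.9,31,3.3,0,0,-1.4,0.2],[6.1,31.2,3.3,0,0,-1.4,0.2],[5.3,31.3,3.3,0,0,-1.4,0.2],[4.6,31.5,3.3,0,0,-1.4,0.2],[0,0,5,0,0,0,0.2],[0,0,5,0,0,0,0.2],[0,0,5,0,0,0,0.2],[0,0,5,0,0,0,0.2]]]
end [522.7 167.  175. ] max [ 8.4 33.1  5.   0.1  0.1  1.7]
```

View pics/hand.png

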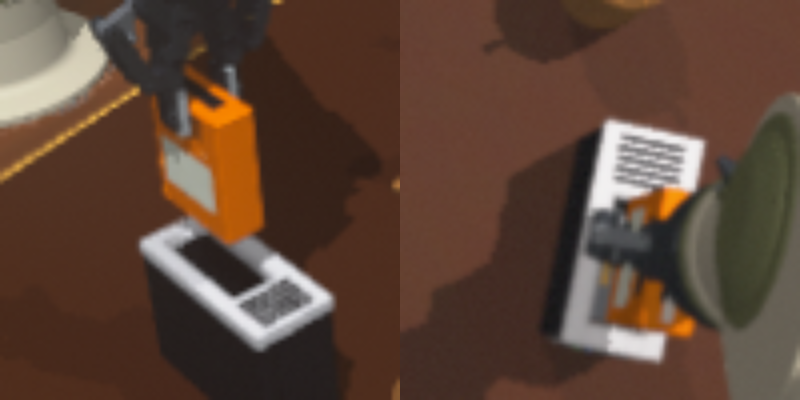

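Amber is held upright above the dock at crop (215,165), and the dock slot is empty. I carry it to the middle rack slot, using its position relative to the dock to cancel the camera bias.

```bash
python3 - <<'E'
from p import *
plan([(560,-20,222,86,.2,6),(525.5,167.9,205,94.3,.2,6),(525.5,167.9,145,94.3,.2,4),(525.5,167.9,130,94.3,.2,3),(525.5,167.9,130,94.3,.2,2)])
E
```

```text
[[[1.1,33.1,1.8,0,0,-1.6,0.2],[0.2,33.1,1.8,0,0,-1.6,0.2],[-0.7,33.1,1.8,0,0,-1.6,0.2],[-1.7,33,1.8,0,0,-1.7,0.2],[-2.6,33,1.7,0,0,-1.6,0.2],[-3.6,32.9,1.8,0.1,-0.1,-1.7,0.2],[7.9,30.8,2.8,0,0,-1.4,0.2],[7.2,31,2.8,0,0,-1.4,0.2]]]
[[[6.4,31.2,2.8,0,0,-1.4,0.2],[5.6,31.4,2.8,0,0,-1.4,0.2],[4.9,31.5,2.8,0,0,-1.3,0.2],[4.2,31.5,2.8,0,0,-1.4,0.2],[0,0,15,0,0,0,0.2],[0,0,15,0,0,0,0.2],[0,0,15,0,0,0,0.2],[0,0.1,15,0,0,0,0.2]]]
[[[0,0,5,0,0,0,0.2],[0,0,5,0,0,0,0.2],[0,0,5,0,0,0,0.2],[0,0,0,0,0,0,0.2],[0,0,0,0,0,0,0.2]]]
end [525.5 167.9 130. ] max [ 7.9 33.1 15.   0.1  0.1  1.7]
```

Request:
carry_out(
  increments=[
    [[1.1,33.1,1.8,0,0,-1.6,0.2],[0.2,33.1,1.8,0,0,-1.6,0.2],[-0.7,33.1,1.8,0,0,-1.6,0.2],[-1.7,33,1.8,0,0,-1.7,0.2],[-2.6,33,1.7,0,0,-1.6,0.2],[-3.6,32.9,1.8,0,0,-1.7,0.2],[7.9,30.8,2.8,0,0,-1.4,0.2],[7.2,31,2.8,0,0,-1.4,0.2]],
  ],
)

```text
clock: 12.2
tcp_pos: [548.7, 43.7, 216.3]
orientation: [[-1.0, 0.02, -0.001], [0.02, 1.0, 0.001], [0.001, 0.001, -1.0]]
ft_force: [1.4, 0.5, -1.8]
width: 30.7
grip_force: 60.1
```

Request:
carry_out(
  increments=[
    [[6.4,31.2,2.8,0,0,-1.4,0.2],[5.6,31.4,2.8,0,0,-1.4,0.2],[4.9,31.5,2.8,0,0,-1.3,0.2],[4.2,31.5,2.8,0,0,-1.4,0.2],[0,0,15,0,0,0,0.2],[0,0,15,0,0,0,0.2],[0,0,15,0,0,0,0.2],[0,0,15,0,0,0,0.2]],
  ],
)

```text
clock: 13.0
tcp_pos: [525.6, 167.8, 144.9]
orientation: [[-0.997, -0.076, -0.001], [-0.076, 0.997, 0.0], [0.001, 0.0, -1.0]]
ft_force: [-0.1, -0.6, -2.4]
width: 30.6
grip_force: 60.2
```

Request:
carry_out(
  increments=[
    [[0,0,5,0,0,0,0.2],[0,0,5,0,0,0,0.2],[0,0,5,0,0,0,0.2],[0,0,0,0,0,0,0.2],[0,0,0,0,0,0,0.2]],
  ],
)

```text
clock: 13.5
tcp_pos: [526.1, 167.8, 131.5]
orientation: [[-0.997, -0.075, 0.001], [-0.075, 0.997, 0.001], [-0.001, 0.001, -1.0]]
ft_force: [0.1, -0.3, -2.5]
width: 30.8
grip_force: 60.1
```

```bash
python3 - <<'E'
from p import *
st()
t=cams.get_image("top");s=cams.get_image("scene");cv2.imwrite("pics/t4.png",t);cv2.imwrite("pics/s4.png",s)
cv2.imwrite("pics/rack.png",np.hstack([cv2.resize(s[120:210,222:312],(400,400),interpolation=cv2.INTER_CUBIC),cv2.resize(t[175:265,160:250],(400,400),interpolation=cv2.INTER_CUBIC)]))
E
```

```text
13.5 tcp [526.14 167.83 131.5 ] yawY 94.31 F [ 0.1 -0.3 -2.5] T [-0.07  0.04 -0.04] w 30.8 g 60.1 q7 60.7
```

View pics/rack.png

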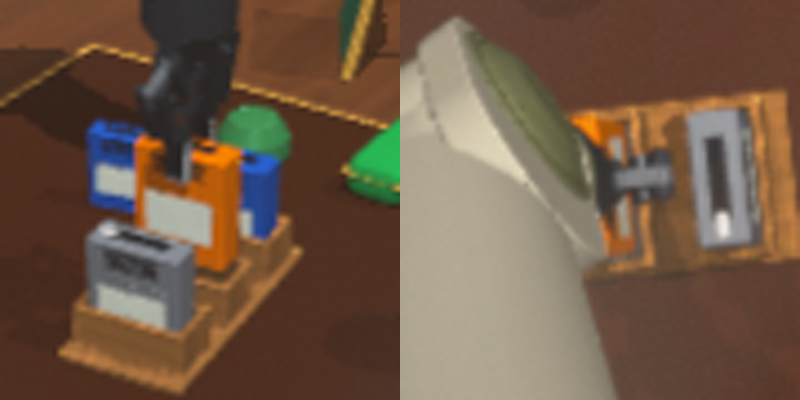

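Amber hangs upright right above the middle slot at crop (190,200), aligned with it. I lower it carefully.

Request:
carry_out(
  increments=[
    [[0,0,4,0,0,0,0.2],[0,0,3,0,0,0,0.2],[0,0,3,0,0,0,0.2],[0,0,3,0,0,0,0.2],[0,0,0,0,0,0,0.2]],
  ],
)

```text
clock: 14.1
tcp_pos: [525.7, 167.7, 117.7]
orientation: [[-0.997, -0.075, -0.001], [-0.075, 0.997, 0.0], [0.001, 0.0, -1.0]]
ft_force: [-0.4, -0.5, -2.0]
width: 30.7
grip_force: 60.2
```

Entered freely (no contact force).

Request:
carry_out(
  increments=[
    [[0,0,5,0,0,0,0.2],[0,0,6,0,0,0,0.2],[0,0,6,0,0,0,0.2],[0,0,6,0,0,0,0.2],[0,0,4,0,0,0,0.2],[0,0,0,0,0,0,0.2]],
  ],
)

```text
clock: 14.7
tcp_pos: [525.7, 167.7, 90.5]
orientation: [[-0.997, -0.075, -0.001], [-0.075, 0.997, 0.0], [0.001, 0.0, -1.0]]
ft_force: [-0.8, 1.3, -1.8]
width: 30.7
grip_force: 60.2
```

Request:
carry_out(
  increments=[
    [[0,0,1.5,0,0,0,0.2],[0,0,1,0,0,0,0.2],[0,0,0,0,0,0,0.2]],
  ],
)

```text
clock: 15.0
tcp_pos: [526.0, 167.8, 88.8]
orientation: [[-0.997, -0.075, 0.0], [-0.075, 0.997, 0.001], [-0.0, 0.001, -1.0]]
ft_force: [-0.3, -0.5, -2.3]
width: 30.8
grip_force: 60.2
```

Request:
carry_out(
  increments=[
    [[0,0,1,0,0,0,0.2],[0,0,1,0,0,0,0.2],[0,0,0,0,0,0,0.2]],
  ],
)

```text
clock: 15.3
tcp_pos: [526.0, 167.8, 86.7]
orientation: [[-0.997, -0.075, 0.0], [-0.075, 0.997, 0.001], [-0.0, 0.001, -1.0]]
ft_force: [-0.4, -0.4, -2.3]
width: 30.5
grip_force: 60.2
```

Request:
carry_out(
  increments=[
    [[0,0,1,0,0,0,0.2],[0,0,0,0,0,0,0.2]],
  ],
)

```text
clock: 15.5
tcp_pos: [525.9, 167.8, 85.6]
orientation: [[-0.997, -0.075, 0.0], [-0.075, 0.997, 0.001], [-0.0, 0.001, -1.0]]
ft_force: [0.4, 0.5, -1.9]
width: 31.1
grip_force: 60.2
```

Request:
carry_out(
  increments=[
    [[0,0,0.8,0,0,0,0.2],[0,0,0,0,0,0,0.2]],
  ],
)

```text
clock: 15.7
tcp_pos: [526.0, 167.8, 84.8]
orientation: [[-0.997, -0.075, 0.0], [-0.075, 0.997, 0.001], [-0.0, 0.001, -1.0]]
ft_force: [-0.6, -0.4, -1.8]
width: 30.7
grip_force: 60.2
```

Request:
carry_out(
  increments=[
    [[0,0,0.8,0,0,0,0.2],[0,0,0,0,0,0,0.2]],
  ],
)

```text
clock: 15.9
tcp_pos: [526.1, 167.8, 84.7]
orientation: [[-0.997, -0.075, 0.001], [-0.075, 0.997, 0.001], [-0.001, 0.001, -1.0]]
ft_force: [-2.1, -0.8, 6.3]
width: 30.9
grip_force: 61.2
```

Request:
carry_out(
  increments=[
    [[0,0,0,0,0,0,0.4],[0,0,0,0,0,0,0.6],[0,0,0,0,0,0,0.6],[0,0,-10,0,0,0,0.6],[0,0,-20,0,0,0,0.6],[0,0,-20,0,0,0,0.6],[0,0,-10,0,0,0,0.6],[0,0,0,0,0,0,0.6]],
  ],
)

```text
clock: 16.7
tcp_pos: [526.8, 168.0, 145.7]
orientation: [[-0.997, -0.075, 0.003], [-0.075, 0.997, 0.002], [-0.003, 0.001, -1.0]]
ft_force: [-0.6, 1.1, 0.3]
width: 51.4
grip_force: 0.0
```

Request:
carry_out(
  increments=[
    [[0,20,0,0,0,0,0.6],[0,30,0,0,0,0,0.6],[0,20,0,0,0,0,0.6],[0,8,0,0,0,0,0.6],[0,0,0,0,0,0,0.6]],
  ],
)

```text
clock: 17.2
tcp_pos: [519.6, 246.3, 143.5]
orientation: [[-0.997, -0.077, -0.001], [-0.077, 0.997, 0.0], [0.001, 0.0, -1.0]]
ft_force: [-0.5, -0.1, 0.1]
width: 51.0
grip_force: 0.0
```

```bash
python3 - <<'E'
from p import *
st()
t=cams.get_image("top");s=cams.get_image("scene");cv2.imwrite("pics/t5.png",t);cv2.imwrite("pics/s5.png",s)
cv2.imwrite("pics/rack5.png",np.hstack([cv2.resize(s[120:210,222:312],(400,400),interpolation=cv2.INTER_CUBIC),cv2.resize(t[175:265,160:250],(400,400),interpolation=cv2.INTER_CUBIC)]))
E
```

```text
17.2 tcp [519.59 246.29 143.5 ] yawY 94.42 F [-0.5 -0.1  0.1] T [-0.04  0.01  0.05] w 51.0 g 0.0 q7 54.4
```

View pics/rack5.png

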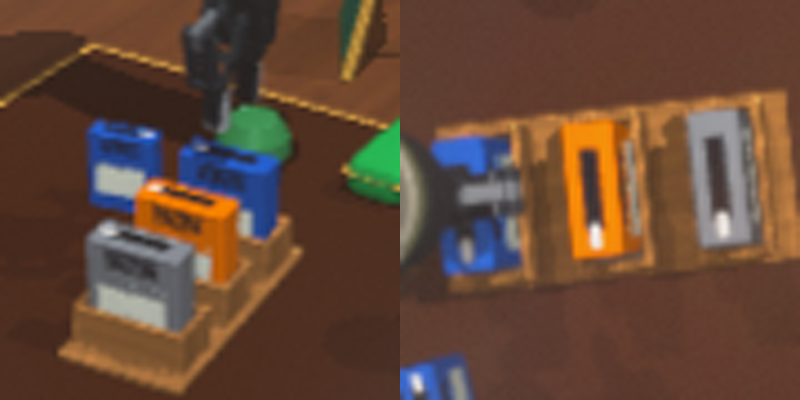

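Amber stands upright in the middle slot at crop (600,190), and the gripper is over blue. I now measure blue relative to amber in the same view, so blue is gripped with the same offset.

```bash
python3 - <<'E'
from p import *
t0=cv2.imread("pics/top0.png").astype(int);s0=cv2.imread("pics/scene0.png").astype(int)
t=cv2.imread("pics/t5.png").astype(int);s=cv2.imread("pics/s5.png").astype(int)
x,y=[int(v) for v in proj("top",[[525,167,108]])[0]]
print([tuple(int(c) for c in t[y,x+k]) for k in range(-12,13,2)])
for thr in(170,200):
    ao=hull((t[...,2]>thr+10)&(t[...,0]<90),(192,195,20,45)); bo=hull((t0[...,0]>thr-20)&(t0[...,2]<200),(155,190,40,60))
    a,e=fit([("top",ao)],[525,167,.08],82,32,108);b,e2=fit([("top",bo)],[517,245,.08],82,32,108)
    d=b[:2]-a[:2];c,sn=np.cos(.075),np.sin(.075);print(a.round(2),np.degrees(a[2]),b.round(2),np.degrees(b[2]),e,e2,"d along x,y of rack",d@[c,sn],d@[-sn,c])
E
```

```text
[(40, 64, 94), (41, 66, 97), (44, 75, 111), (43, 76, 117), (10, 138, 244), (10, 130, 240), (53, 52, 62), (50, 64, 101), (10, 140, 244), (10, 127, 238), (57, 84, 118), (127, 146, 160), (60, 112, 168)]
[5.2684e+02 1.6683e+02 8.0000e-02] 4.831516925737774 [5.1724e+02 2.4624e+02 7.0000e-02] 4.156821686037795 0.16129009365523228 0.11271596366521597 d along x,y of rack -3.6235130739231085 79.90230732333025
[5.2533e+02 1.6672e+02 6.0000e-02] 3.1594129216668403 [5.1785e+02 2.4565e+02 9.0000e-02] 5.048320103519809 0.09119314289894223 0.13184207820587424 d along x,y of rack -1.5379414385071346 79.27027963029248
```

Request:
carry_out(
  increments=[
    [[1,1,12,0,0,0,0.6],[1,0,15,0,0,0,0.6],[0,0,14,0,0,0,0.6],[0,0,10,0,0,0,0.6],[0,0,5,0,0,0,0.6],[0,0,2.5,0,0,0,0.6],[0,0,0,0,0,0,0.5],[0,0,0,0,0,0,0.42]],
  ],
)

```text
clock: 18.1
tcp_pos: [518.3, 246.5, 86.0]
orientation: [[-0.997, -0.075, 0.001], [-0.075, 0.997, 0.001], [-0.001, 0.001, -1.0]]
ft_force: [-0.2, -0.7, 0.5]
width: 35.3
grip_force: 0.0
```

Request:
carry_out(
  increments=[
    [[0,0,0,0,0,0,0.39],[0,0,0,0,0,0,0.38],[0,0,0,0,0,0,0.37],[0,0,0,0,0,0,0.36],[0,0,0,0,0,0,0.2],[0,0,0,0,0,0,0.2]],
  ],
)

```text
clock: 18.7
tcp_pos: [518.3, 246.3, 86.3]
orientation: [[-0.997, -0.075, 0.001], [-0.075, 0.997, 0.001], [-0.001, 0.001, -1.0]]
ft_force: [0.0, -2.0, 6.4]
width: 30.9
grip_force: 58.9
```

```bash
python3 -c "
from p import *
st()"
```

```text
18.7 tcp [518.32 246.27  86.3 ] yawY 94.3 F [ 0.  -2.   6.4] T [-0.36  0.18  0.09] w 30.9 g 58.9 q7 52.7
```

Request:
carry_out(
  increments=[
    [[0,0,-4,0,0,0,0.2],[0,0,-8,0,0,0,0.2],[0,0,-15,0,0,0,0.2],[0,0,-25,0,0,0,0.2],[0,0,-35,0,0,0,0.2],[0,0,-35,0,0,0,0.2],[0,0,-22,0,0,0,0.2],[0,0,0,0,0,0,0.2]],
  ],
)

```text
clock: 19.5
tcp_pos: [519.2, 247.1, 233.3]
orientation: [[-0.997, -0.075, 0.005], [-0.075, 0.997, 0.004], [-0.006, 0.003, -1.0]]
ft_force: [-0.0, 0.4, -2.3]
width: 30.5
grip_force: 59.7
```

```bash
python3 - <<'E'
from p import *
st()
plan([(560,0,234,86,.2,7),(519.5,-214.6,233,76.25,.2,7),(519.5,-214.6,233,76.25,.2,2)])
E
```

```text
19.5 tcp [519.24 247.14 233.3 ] yawY 94.3 F [-0.   0.4 -2.3] T [-0.04 -0.02  0.01] w 30.5 g 59.7 q7 56.3
[[[-3.2,-35.6,-0.2,0,0,1.2,0.2],[-3.9,-35.6,-0.2,0,0.1,1.2,0.2],[-4.6,-35.5,-0.2,0,0,1.2,0.2],[-5.4,-35.4,-0.2,0.1,0,1.2,0.2],[-6.1,-35.2,-0.1,0,0.1,1.2,0.2],[-6.9,-35.1,-0.2,0.1,0,1.1,0.2],[-7.5,-35,-0.1,0,0.1,1.2,0.2],[3.6,-31,0.1,0,0,1.4,0.2]]]
[[[2.9,-31.1,0.2,0,0,1.4,0.2],[2.1,-31.1,0.1,0,0,1.4,0.2],[1.3,-31.2,0.2,0,0,1.4,0.2],[0.6,-31.2,0.1,0,0,1.4,0.2],[-0.2,-31.2,0.2,0,0,1.4,0.2],[-0.9,-31.1,0.1,0,0,1.3,0.2],[0,0,0,0,0,0,0.2],[0,0,0,0,0,0,0.2]]]
end [ 519.5 -214.6  233. ] max [ 7.5 35.6  0.2  0.1  0.1  1.4]
```

Request:
carry_out(
  increments=[
    [[-3.2,-35.6,-0.2,0,0,1.2,0.2],[-3.9,-35.6,-0.2,0,0,1.2,0.2],[-4.6,-35.5,-0.2,0,0,1.2,0.2],[-5.4,-35.4,-0.2,0,0,1.2,0.2],[-6.1,-35.2,-0.1,0,0,1.2,0.2],[-6.9,-35.1,-0.2,0,0,1.1,0.2],[-7.5,-35,-0.1,0,0,1.2,0.2],[3.6,-31,0.1,0,0,1.4,0.2]],
  ],
)

```text
clock: 20.3
tcp_pos: [553.5, -33.5, 229.7]
orientation: [[-0.995, 0.096, -0.0], [0.096, 0.995, 0.0], [0.0, 0.0, -1.0]]
ft_force: [0.4, 0.3, -2.3]
width: 31.1
grip_force: 59.8
```

Request:
carry_out(
  increments=[
    [[2.9,-31.1,0.2,0,0,1.4,0.2],[2.1,-31.1,0.1,0,0,1.4,0.2],[1.3,-31.2,0.2,0,0,1.4,0.2],[0.6,-31.2,0.1,0,0,1.4,0.2],[-0.2,-31.2,0.2,0,0,1.4,0.2],[-0.9,-31.1,0.1,0,0,1.3,0.2],[0,0,0,0,0,0,0.2],[0,0,0,0,0,0,0.2]],
  ],
)

```text
clock: 21.1
tcp_pos: [517.7, -215.8, 228.7]
orientation: [[-0.971, 0.238, -0.001], [0.238, 0.971, 0.001], [0.001, 0.001, -1.0]]
ft_force: [-0.5, -0.3, -2.4]
width: 30.9
grip_force: 60.0
```

```bash
python3 - <<'E'
from p import *
st()
t=cams.get_image("top");s=cams.get_image("scene");cv2.imwrite("pics/t6.png",t);cv2.imwrite("pics/s6.png",s)
s3=cv2.imread("pics/s3.png")
p=np.array(telemetry.observe()['tcp_pos']);p3=np.array([519.32,-214.38,232.79])
u=np.array([np.cos(np.radians(-13.75)),np.sin(np.radians(-13.75)),0])
print("px shift: pose diff",proj("scene",[p])-proj("scene",[p3]),"per mm along dock x",proj("scene",[p+u])-proj("scene",[p]),"per mm z",proj("scene",[p+[0,0,1]])-proj("scene",[p]))
a=s3.astype(int);b=s.astype(int)
ma=(a[...,2]>a[...,0]+110)&(a[...,1]>60);mb=(b[...,0]>b[...,2]+50)
ma=hull(ma,(165,150,50,75));mb=hull(mb,(165,150,50,75))
for m in(ma,mb):
    print(cv2.boundingRect(m),[(y,int(np.nonzero(m[y])[0].min()),int(np.nonzero(m[y])[0].max())) for y in range(180,206,5)])
cv2.imwrite("pics/cmp.png",np.hstack([cv2.resize(i[153:228,160:225],None,fx=6,fy=6,interpolation=cv2.INTER_CUBIC) for i in(s3,s)]))
E
```

```text
21.1 tcp [ 517.65 -215.76  228.71] yawY 76.22 F [-0.5 -0.3 -2.4] T [ 0.05 -0.03 -0.02] w 30.9 g 60.0 q7 90.7
px shift: pose diff [[-0.07679061  1.02761312]] per mm along dock x [[0.20722966 0.1447528 ]] per mm z [[-0.04121289 -0.30584501]]
(178, 174, 25, 40) [(180, 183, 199), (185, 182, 200), (190, 180, 201), (195, 179, 201), (200, 178, 202), (205, 182, 202)]
(176, 172, 27, 44) [(180, 178, 198), (185, 176, 200), (190, 176, 200), (195, 177, 201), (200, 178, 201), (205, 181, 202)]
```

View pics/cmp.png

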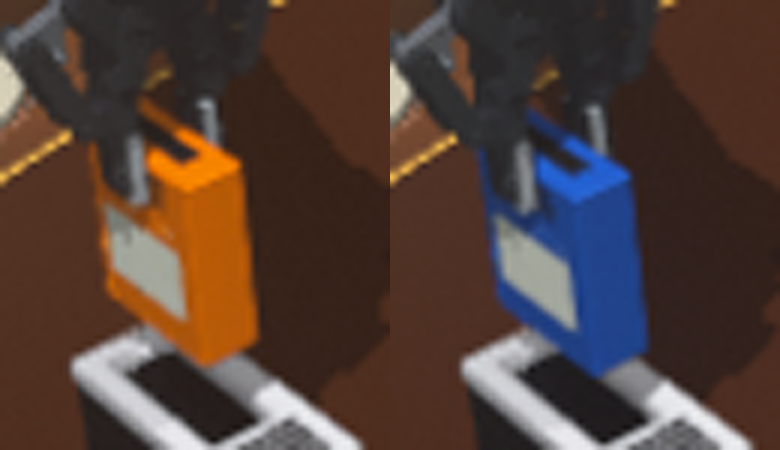

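Both crops show the cartridge held upright with nearly the same offset: the top right corner is at (243,160) for amber and (243,172) for blue. ECC registration gives the residual.

```bash
python3 - <<'E'
from p import *
f=lambda n:(lambda i:i.max(2)-i.min(2))(cv2.imread(n).astype(np.float32))
a,b=f("pics/s3.png"),f("pics/s6.png")
for y0,y1,x0,x1 in((180,214,174,208),(178,212,188,208),(186,206,190,208)):
    W=np.eye(2,3,dtype=np.float32)
    cc,W=cv2.findTransformECC(a[y0:y1,x0:x1],b[y0-4:y1+6,x0-5:x1+5],np.float32([[1,0,5],[0,1,5]]),cv2.MOTION_TRANSLATION,(3,200,1e-6),None,3)
    sh=W[:,2]-[5,4];res=sh-[-.08,1.03];M=np.array([[.207,-.041],[.145,-.306]])
    print(cc,sh,"offset along dock x, z:",np.linalg.solve(M,res))
plan([(519.9,-214.5,210,76.25,.2,3),(519.9,-214.5,199,76.25,.2,2),(519.9,-214.5,199,76.25,.2,2)])
E
```

```text
0.988798941610459 [-0.17671156  1.58104372] offset along dock x, z: [-0.90922051 -2.23163626]
0.9910500924593751 [-0.19802237  1.5690217 ] offset along dock x, z: [-1.01424698 -2.24211606]
0.9924861974800889 [-0.0114975   1.69846773] offset along dock x, z: [-0.11229526 -2.23774688]
[[[-0.5,0,6.3,0,0,0,0.2],[-0.5,0,6.4,0,0,0.1,0.2],[-0.6,0.1,6.3,0.1,-0.1,0,0.2],[0,0,5.5,0,0,0,0.2],[0,0,5.5,0,0,0,0.2],[0,0,0,0,0,0,0.2],[0,0,0,0,0,0,0.2]]]
end [ 519.9 -214.5  199. ] max [0.6 0.1 6.4 0.1 0.1 0.1]
```

```bash
python3 - <<'E'
from p import *
st();cams.get_image("top");st();cams.get_image("top");st()
E
```

```text
21.2 tcp [ 518.34 -214.24  229.01] yawY 76.39 F [ 0.5  0.2 -1.4] T [ 0.01  0.01 -0.01] w 30.8 g 60.0 q7 90.8
21.25 tcp [ 518.5  -214.1   229.15] yawY 76.41 F [-0.4  0.8 -2.6] T [ 0.01 -0.08  0.02] w 31.2 g 60.0 q7 90.8
21.3 tcp [ 518.59 -214.11  229.29] yawY 76.42 F [ 0.2 -0.3 -1.2] T [ 0.02 -0.07  0.  ] w 30.9 g 60.0 q7 90.8
```

```bash
python3 - <<'E'
from p import *
s=cams.get_image("scene");cv2.imwrite("pics/s7.png",s)
p=np.array(telemetry.observe()['tcp_pos']);pd=(proj("scene",[p])-proj("scene",[[519.32,-214.38,232.79]]))[0]
f=lambda n:(lambda i:i.max(2)-i.min(2))(cv2.imread(n).astype(np.float32))
a,b=f("pics/s3.png"),f("pics/s7.png")
for y0,y1,x0,x1 in((180,214,174,208),(178,212,188,208),(186,206,190,208)):
    cc,W=cv2.findTransformECC(a[y0:y1,x0:x1],b[y0-4:y1+6,x0-5:x1+5],np.float32([[1,0,5],[0,1,5]]),cv2.MOTION_TRANSLATION,(3,200,1e-6),None,3)
    sh=W[:,2]-[5,4];print(cc,sh,"offset",np.linalg.solve([[.207,-.041],[.145,-.306]],sh-pd))
st()
plan([(520.4,-214.7,210,76.25,.2,3),(520.4,-214.7,199,76.25,.2,2),(520.4,-214.7,199,76.25,.2,2)])
E
```

```text
0.9878769681801254 [0.18236876 1.33670759] offset [ 0.73140513 -0.93202692]
0.9895005259262986 [0.17666006 1.33131218] offset [ 0.7048245  -0.92699025]
0.9918072499752959 [0.2725749  0.51927853] offset [1.7962286  2.24388311]
21.35 tcp [ 518.64 -214.23  229.38] yawY 76.42 F [-0.2 -0.3 -2. ] T [-0.01 -0.   -0.02] w 30.6 g 60.0 q7 90.8
[[[-0.6,0,6.5,0,0,0.1,0.2],[-0.6,0,6.4,0,0,0,0.2],[-0.6,-0.1,6.5,0.1,0,0.1,0.2],[0,0,5.5,0,0,0,0.2],[0,0,5.5,0,0,0,0.2],[0,0,0,0,0,0,0.2],[0,0,0,0,0,0,0.2]]]
end [ 520.4 -214.7  199. ] max [0.6 0.1 6.5 0.1 0.  0.1]
```

Request:
carry_out(
  increments=[
    [[-0.5,0,6.5,0,0,0.1,0.2],[-0.5,0,6.5,0,0,0.1,0.2],[-0.4,-0.1,6.5,0,0,0,0.2],[0,0,6,0,0,0,0.2],[0,0,5,0,0,0,0.2],[0,0,0,0,0,0,0.2],[0,0,0,0,0,0,0.2]],
  ],
)

```text
clock: 22.05
tcp_pos: [519.7, -215.8, 198.9]
orientation: [[-0.971, 0.24, 0.0], [0.24, 0.971, 0.001], [0.0, 0.001, -1.0]]
ft_force: [0.1, 0.3, -2.0]
width: 30.6
grip_force: 60.0
```

Request:
carry_out(
  increments=[
    [[0,0,1.5,0,0,0,0.2],[0,0,1.5,0,0,0,0.2],[0,0,1.5,0,0,0,0.2],[0,0,1.5,0,0,0,0.2],[0,0,0,0,0,0,0.2]],
  ],
)

```text
clock: 22.55
tcp_pos: [519.7, -215.7, 192.9]
orientation: [[-0.971, 0.24, -0.0], [0.24, 0.971, 0.001], [0.0, 0.001, -1.0]]
ft_force: [0.1, 0.6, -2.9]
width: 30.8
grip_force: 60.0
```

```bash
python3 -c "
from p import *
st()"
```

```text
22.55 tcp [ 519.66 -215.74  192.87] yawY 76.11 F [ 0.1  0.6 -2.9] T [-0.02  0.09 -0.06] w 30.8 g 60.0 q7 90.2
```

Request:
carry_out(
  increments=[
    [[-0.2,1,0,0,0,0,0.2],[0,0,1,0,0,-0.1,0.2],[0,0,1,0,0,0,0.2],[0,0,1,0,0,0,0.2],[0,0,0,0,0,0,0.2]],
  ],
)

```text
clock: 23.05
tcp_pos: [520.1, -214.8, 189.9]
orientation: [[-0.971, 0.238, -0.0], [0.238, 0.971, 0.001], [0.0, 0.001, -1.0]]
ft_force: [-0.8, 0.4, -2.8]
width: 30.7
grip_force: 60.0
```

Request:
carry_out(
  increments=[
    [[0,0,1,0,0,0,0.2],[0,0,1,0,0,0,0.2],[0,0,0,0,0,0,0.2]],
  ],
)

```text
clock: 23.35
tcp_pos: [520.1, -214.8, 187.9]
orientation: [[-0.971, 0.238, -0.0], [0.238, 0.971, 0.001], [0.0, 0.001, -1.0]]
ft_force: [0.6, 0.3, -1.0]
width: 30.8
grip_force: 60.0
```

```bash
python3 -c "
from p import *
st()"
```

```text
23.35 tcp [ 520.07 -214.83  187.88] yawY 76.21 F [ 0.6  0.3 -1. ] T [0.02 0.02 0.01] w 30.8 g 60.0 q7 90.2
```

Inside the slot without contact. Continuing down.

Request:
carry_out(
  increments=[
    [[0,0,2,0,0,0,0.2],[0,0,3,0,0,0,0.2],[0,0,3,0,0,0,0.2],[0,0,0,0,0,0,0.2]],
  ],
)

```text
clock: 23.75
tcp_pos: [519.9, -214.8, 179.5]
orientation: [[-0.971, 0.238, -0.001], [0.238, 0.971, 0.001], [0.001, 0.001, -1.0]]
ft_force: [0.7, -0.6, -2.3]
width: 30.6
grip_force: 60.0
```

Request:
carry_out(
  increments=[
    [[0,0,5,0,0,0,0.2],[0,0,5,0,0,0,0.2],[0,0,5,0,0,0,0.2],[0,0,5,0,0,0,0.2],[0,0,0,0,0,0,0.2]],
  ],
)

```text
clock: 24.25
tcp_pos: [519.8, -214.7, 159.2]
orientation: [[-0.971, 0.238, -0.001], [0.238, 0.971, 0.001], [0.001, 0.001, -1.0]]
ft_force: [0.3, 0.5, -1.8]
width: 30.8
grip_force: 60.0
```

Request:
carry_out(
  increments=[
    [[0,0,6,0,0,0,0.2],[0,0,6,0,0,0,0.2],[0,0,6,0,0,0,0.2],[0,0,6,0,0,0,0.2],[0,0,6,0,0,0,0.2],[0,0,4,0,0,0,0.2],[0,0,2,0,0,0,0.2],[0,0,0,0,0,0,0.2]],
  ],
)

```text
clock: 25.05
tcp_pos: [520.1, -214.8, 123.7]
orientation: [[-0.971, 0.238, -0.0], [0.238, 0.971, 0.001], [0.0, 0.001, -1.0]]
ft_force: [0.1, -0.4, -2.1]
width: 30.8
grip_force: 60.0
```

Request:
carry_out(
  increments=[
    [[0,0,1,0,0,0,0.2],[0,0,1,0,0,0,0.2],[0,0,0.5,0,0,0,0.2],[0,0,0,0,0,0,0.2]],
  ],
)

```text
clock: 25.45
tcp_pos: [520.2, -214.8, 121.6]
orientation: [[-0.971, 0.238, 0.0], [0.238, 0.971, 0.001], [-0.0, 0.001, -1.0]]
ft_force: [1.2, 0.0, -2.8]
width: 30.5
grip_force: 60.0
```

Request:
carry_out(
  increments=[
    [[0,0,1,0,0,0,0.2],[0,0,0.5,0,0,0,0.2],[0,0,0,0,0,0,0.2]],
  ],
)

```text
clock: 25.75
tcp_pos: [520.1, -214.8, 120.0]
orientation: [[-0.971, 0.238, 0.0], [0.238, 0.971, 0.001], [0.0, 0.001, -1.0]]
ft_force: [0.1, 0.1, -2.0]
width: 30.9
grip_force: 60.0
```

Request:
carry_out(
  increments=[
    [[0,0,0.8,0,0,0,0.2],[0,0,0,0,0,0,0.2]],
  ],
)

```text
clock: 25.95
tcp_pos: [520.3, -214.9, 119.4]
orientation: [[-0.971, 0.238, 0.0], [0.238, 0.971, 0.001], [-0.0, 0.001, -1.0]]
ft_force: [-0.0, -0.1, -0.2]
width: 30.7
grip_force: 60.3
```

Request:
carry_out(
  increments=[
    [[0,0,0.8,0,0,0,0.2],[0,0,0,0,0,0,0.2]],
  ],
)

```text
clock: 26.15
tcp_pos: [520.3, -214.9, 118.6]
orientation: [[-0.971, 0.238, 0.001], [0.238, 0.971, 0.001], [-0.0, 0.001, -1.0]]
ft_force: [-0.5, 0.5, 2.9]
width: 30.9
grip_force: 60.6
```

Request:
carry_out(
  increments=[
    [[0,0,0.8,0,0,0,0.2],[0,0,0,0,0,0,0.2]],
  ],
)

```text
clock: 26.35
tcp_pos: [520.3, -214.9, 117.7]
orientation: [[-0.971, 0.238, 0.0], [0.238, 0.971, 0.001], [-0.0, 0.001, -1.0]]
ft_force: [-0.0, -0.4, 3.0]
width: 30.7
grip_force: 60.6
```

Blue is standing on the spring platform. I release, rise, shut the fingers and turn for the push.

Request:
carry_out(
  increments=[
    [[0,0,0,0,0,0,0.37],[0,0,0,0,0,0,0.45],[0,0,0,0,0,0,0.6],[0,0,0,0,0,0,0.6],[0,0,-8,0,0,0,0.6],[0,0,-15,0,0,0,0.6],[0,0,-15,0,0,0,0.6],[0,0,-10,0,0,4,0.6]],
  ],
)

```text
clock: 27.15
tcp_pos: [520.5, -215.0, 167.1]
orientation: [[-0.952, 0.306, 0.001], [0.306, 0.952, 0.001], [-0.001, 0.001, -1.0]]
ft_force: [0.3, 0.1, -0.6]
width: 50.8
grip_force: 0.0
```

Request:
carry_out(
  increments=[
    [[0,0,0,0,0,8,0.3],[0,0,0,0,0,8,0],[0,0,0,0,0,8,0],[0,0,0,0,0,8,0],[0,0,0,0,0,8,0],[0,0,0,0,0,8,0],[0,0,0,0,0,8,0],[0,0,0,0,0,8,0]],
  ],
)

```text
clock: 27.95
tcp_pos: [520.3, -214.7, 166.3]
orientation: [[-0.137, 0.991, 0.001], [0.991, 0.137, 0.001], [0.001, 0.001, -1.0]]
ft_force: [-0.5, -0.5, -0.4]
width: 0.1
grip_force: 0.0
```

Request:
carry_out(
  increments=[
    [[0,0,0,0,0,8,0],[0,0,0,0,0,8,0],[0,0,0,0,0,6,0],[0,0,8,0,0,0,0],[0,0,5,0,0,0,0],[0,0,0,0,0,0,0]],
  ],
)

```text
clock: 28.55
tcp_pos: [519.7, -214.5, 151.8]
orientation: [[0.236, 0.972, -0.001], [0.972, -0.236, 0.001], [0.001, -0.001, -1.0]]
ft_force: [0.1, -0.1, 0.8]
width: 0.2
grip_force: 0.0
```

```bash
python3 - <<'E'
from p import *
st()
s=cams.get_image("scene").astype(int);m=(s[...,0]>s[...,2]+50)
m=hull(m,(165,195,66,60));print(cv2.boundingRect(m),m.sum(),"tcp px",proj("scene",[telemetry.observe()['tcp_pos']]))
print(proj("scene",rect(520,-215.5,-.24,141,82,32)).round(1).tolist(),"ctr",proj("scene",[[520,-214.8,141]]))
st()
E
```

```text
28.55 tcp [ 519.72 -214.51  151.84] yawY -13.65 F [ 0.1 -0.1  0.8] T [-0.01  0.01 -0.03] w 0.2 g 0.0 q7 23.8
(180, 204, 25, 23) 379 tcp px [[190.31452347 206.90068307]]
[[178.0, 206.3], [194.3, 219.1], [203.6, 214.2], [187.1, 201.8]] ctr [[190.76571346 210.05815254]]
28.6 tcp [ 519.87 -214.75  152.21] yawY -13.69 F [0.1 0.  1.5] T [ 0.01 -0.01 -0.01] w 0.1 g 0.0 q7 23.8
```

Request:
carry_out(
  increments=[
    [[0,0,4,0,0,0,0],[0,0,3,0,0,0,0],[0,0,2,0,0,0,0],[0,0,2,0,0,0,0],[0,0,2,0,0,0,0],[0,0,2,0,0,0,0],[0,0,0,0,0,0,0]],
  ],
)

```text
clock: 29.3
tcp_pos: [520.2, -214.9, 137.6]
orientation: [[0.238, 0.971, 0.0], [0.971, -0.238, 0.001], [0.001, 0.0, -1.0]]
ft_force: [-0.6, -0.1, 3.6]
width: 0.2
grip_force: 1.5
```

Request:
carry_out(
  increments=[
    [[0,0,2,0,0,0,0],[0,0,2,0,0,0,0],[0,0,2,0,0,0,0],[0,0,2,0,0,0,0],[0,0,0,0,0,0,0]],
  ],
)

```text
clock: 29.8
tcp_pos: [520.2, -214.8, 129.4]
orientation: [[0.238, 0.971, 0.0], [0.971, -0.238, 0.001], [0.001, 0.0, -1.0]]
ft_force: [0.3, -0.2, 4.2]
width: 0.0
grip_force: 2.0
```

Request:
carry_out(
  increments=[
    [[0,0,2,0,0,0,0],[0,0,2,0,0,0,0],[0,0,2,0,0,0,0],[0,0,2,0,0,0,0],[0,0,2,0,0,0,0],[0,0,0,0,0,0,0]],
  ],
)

```text
clock: 30.4
tcp_pos: [520.2, -214.9, 119.5]
orientation: [[0.238, 0.971, 0.0], [0.971, -0.238, 0.001], [0.001, 0.0, -1.0]]
ft_force: [-0.3, -0.2, 5.3]
width: 0.2
grip_force: 2.7
```

Request:
carry_out(
  increments=[
    [[0,0,1.5,0,0,0,0],[0,0,1.5,0,0,0,0],[0,0,1.5,0,0,0,0],[0,0,1.5,0,0,0,0],[0,0,0,0,0,0,0]],
  ],
)

```text
clock: 30.9
tcp_pos: [520.3, -214.9, 113.6]
orientation: [[0.238, 0.971, 0.0], [0.971, -0.238, 0.001], [0.001, 0.0, -1.0]]
ft_force: [-0.8, 0.4, 6.4]
width: 0.2
grip_force: 3.0
```

Request:
carry_out(
  increments=[
    [[0,0,1,0,0,0,0],[0,0,1,0,0,0,0],[0,0,1,0,0,0,0],[0,0,0.8,0,0,0,0],[0,0,0,0,0,0,0]],
  ],
)

```text
clock: 31.4
tcp_pos: [520.3, -214.9, 110.0]
orientation: [[0.238, 0.971, 0.001], [0.971, -0.238, 0.001], [0.001, 0.0, -1.0]]
ft_force: [-1.1, 0.5, 6.3]
width: 0.2
grip_force: 3.4
```

Request:
carry_out(
  increments=[
    [[0,0,0.5,0,0,0,0],[0,0,0.5,0,0,0,0],[0,0,0,0,0,0,0]],
  ],
)

```text
clock: 31.7
tcp_pos: [520.3, -214.9, 109.0]
orientation: [[0.238, 0.971, 0.0], [0.971, -0.238, 0.001], [0.001, 0.0, -1.0]]
ft_force: [-0.1, -0.2, 7.9]
width: -0.1
grip_force: 3.5
```

Request:
carry_out(
  increments=[
    [[0,0,0.5,0,0,0,0],[0,0,0.4,0,0,0,0],[0,0,0,0,0,0,0]],
  ],
)

```text
clock: 32.0
tcp_pos: [520.2, -214.9, 108.3]
orientation: [[0.238, 0.971, 0.001], [0.971, -0.238, 0.001], [0.001, 0.0, -1.0]]
ft_force: [-1.5, -0.2, 9.6]
width: 0.3
grip_force: 4.8
```

Request:
carry_out(
  increments=[
    [[0,0,0.4,0,0,0,0],[0,0,0.3,0,0,0,0],[0,0,0,0,0,0,0]],
  ],
)

```text
clock: 32.3
tcp_pos: [520.1, -214.9, 107.9]
orientation: [[0.239, 0.971, 0.001], [0.971, -0.239, 0.001], [0.001, 0.0, -1.0]]
ft_force: [-2.0, 1.5, 14.1]
width: 0.0
grip_force: 6.4
```

Request:
carry_out(
  increments=[
    [[0,0,0.4,0,0,0,0],[0,0,0,0,0,0,0]],
  ],
)

```text
clock: 32.5
tcp_pos: [520.1, -214.8, 107.6]
orientation: [[0.239, 0.971, 0.001], [0.971, -0.239, 0.001], [0.001, 0.0, -1.0]]
ft_force: [-3.3, 0.2, 14.4]
width: -0.2
grip_force: 7.5
```

Request:
carry_out(
  increments=[
    [[0,0,-2,0,0,0,0],[0,0,-4,0,0,0,0],[0,0,-10,0,0,0,0],[0,0,-25,0,0,0,0],[0,0,-30,0,0,0,0],[0,0,-30,0,0,0,0],[20,0,-20,0,0,0,0],[35,0,0,0,0,0,0]],
  ],
)

```text
clock: 33.3
tcp_pos: [533.9, -163.7, 231.0]
orientation: [[0.243, 0.97, 0.005], [0.97, -0.243, -0.001], [0.0, 0.005, -1.0]]
ft_force: [1.0, -0.1, -0.9]
width: -0.1
grip_force: 0.0
```

Request:
carry_out(
  increments=[
    [[35,0,0,0,0,0,0],[35,0,0,0,0,0,0],[35,0,0,0,0,0,0],[20,0,0,0,0,0,0],[0,0,0,0,0,0,0]],
  ],
)

```text
clock: 33.8
tcp_pos: [563.5, -36.3, 227.7]
orientation: [[0.233, 0.972, -0.0], [0.972, -0.233, 0.002], [0.002, -0.001, -1.0]]
ft_force: [-0.5, 0.3, -0.4]
width: -0.1
grip_force: 0.0
```

```bash
python3 - <<'E'
from p import *
st()
for n,roi in(("scene",(165,175,66,85)),("top",(317,172,60,75))):
    s=cams.get_image(n).astype(int);m=hull(s[...,0]>s[...,2]+50,roi);print(n,cv2.boundingRect(m),m.sum())
    for z in(114,141):print(z,proj(n,rect(520,-215.5,-.24,z,82,32)).round(0).tolist())
    if n=="top":
        p,e=fit([("top",m)],[518,-215,-.24],82,32,114);print("fit at 114:",p,e)
    o=cv2.imread(f"pics/{n}0.png").astype(int);mo=hull((o[...,2]>190)&(o[...,0]<90),roi);print("amber at start",cv2.boundingRect(mo),mo.sum())
t0=cv2.imread("pics/top0.png").astype(int);d=np.abs(s-t0).max(2)>60
nl,_,stt,_=cv2.connectedComponentsWithStats(d.astype(np.uint8));print([x.tolist() for x in stt[1:] if x[4]>12])
E
```

```text
33.8 tcp [563.53 -36.28 227.72] yawY -13.49 F [-0.5  0.3 -0.4] T [-0.07 -0.03  0.04] w -0.1 g 0.0 q7 1.8
scene (181, 210, 24, 17) 218
114 [[179.0, 214.0], [195.0, 227.0], [204.0, 222.0], [188.0, 209.0]]
141 [[178.0, 206.0], [194.0, 219.0], [204.0, 214.0], [187.0, 202.0]]
amber at start (181, 211, 23, 16) 197
top (338, 200, 18, 32) 402
114 [[350.0, 231.0], [356.0, 201.0], [344.0, 198.0], [338.0, 229.0]]
141 [[352.0, 232.0], [358.0, 200.0], [346.0, 198.0], [340.0, 229.0]]
fit at 114: [ 5.18748721e+02 -2.14498586e+02 -2.44229778e-01] 0.1213370787293213
amber at start (338, 200, 18, 32) 399
[[193, 147, 134, 237, 15856], [338, 200, 18, 32, 327], [198, 202, 14, 34, 315], [167, 205, 17, 34, 408], [191, 212, 3, 8, 17], [192, 221, 3, 9, 20], [214, 220, 3, 15, 29], [231, 223, 3, 6, 14], [164, 269, 8, 12, 50], [120, 340, 36, 4, 104], [0, 351, 8, 18, 90], [294, 367, 6, 12, 23], [241, 371, 42, 13, 336]]
```

```bash
python3 - <<'E'
from p import *
now=cams.get_image("top");st()
for n,i in(("0",cv2.imread("pics/top0.png")),("3",cv2.imread("pics/t3.png")),("6",cv2.imread("pics/t6.png")),("now",now)):
    i=i.astype(int);m=hull(i[...,0]>i[...,2]+40,(152,250,35,40));ys,xs=np.nonzero(m);print(n,cv2.boundingRect(m),m.sum(),xs.mean().round(2),ys.mean().round(2),[int(v) for v in i[272,160:178,0]])
E
```

```text
33.95 tcp [562.66 -40.91 228.08] yawY -13.83 F [-0.8  0.1  0.7] T [-0.02 -0.02  0.01] w 0.0 g 0.0 q7 1.9
0 (159, 255, 19, 26) 372 167.94 267.28 [42, 87, 190, 192, 139, 69, 58, 102, 172, 200, 177, 98, 93, 126, 131, 136, 128, 104]
3 (159, 255, 19, 26) 373 167.95 267.31 [42, 91, 195, 196, 143, 71, 59, 104, 177, 205, 182, 98, 95, 129, 135, 139, 132, 108]
6 (159, 255, 19, 26) 373 167.95 267.31 [41, 89, 195, 195, 142, 69, 57, 101, 175, 204, 182, 98, 95, 128, 134, 139, 130, 107]
now (159, 255, 16, 26) 304 166.59 267.34 [40, 87, 191, 192, 139, 67, 48, 68, 110, 125, 110, 66, 64, 85, 91, 95, 91, 78]
```

The small blue item has not moved; a shadow from the arm explains the change there. Blue sits at the locked level and the robot is touching nothing, so I hand in.

```bash
python3 -c "
from cell import robot
print(robot.job_done())"
```

```text
the job is handed in; nothing more can be done
None
```

I moved the amber cartridge to the rack's middle slot and locked the blue cartridge down in the dock, with at most about 15 N read while pressing; the job was handed in at about 34 s.

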